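Set the mould warmer to heat step 5 and start it

ROBOT

A 6-joint arm with a two-finger parallel gripper is mounted at the origin on a cart in front of the work surface, level with it; the furniture and walls round the work are solid. World frame = base frame: x ahead of the robot, y to its left, z up, the work surface at z = 0. Lengths are in m, angles in rad, forces in N, time in s.
With the tool pointing down it reaches from about 0.35 to 0.85 m from the base axis. Payload 8.1 kg.
Tool frame: the origin (TCP) lies at the centre of the arm's flange, where the gripper is bolted on; the fingertips stand 186 mm ahead of it and the grasp point (between the pads) lies 167 mm ahead of it; z points along the fingers, y is the line along which they close (so a half turn about z gives the same grasp; the last joint's range is limited). The gripper opens to 93 mm and grips with 3 to 60 N. Pads are 15 mm wide; open, the fingers measure 128 mm over their backs; the gripper's body (75 mm by 188 mm) begins 65 mm behind the grasp point.
Start: joints at [-1.265, 0.13, 1.488, -0, 1.523, -0.085], TCP at [0.229, -0.555, 0.405] pointing down, gripper open.
Joint ranges: [-2.96, 2.96], [-0.89, 2.26], [0.02, 2.5], [-1.34, 4.48], [0, 2.73], [-2.66, 2.66]. Speed limits (rad/s): [2.39, 2.39, 2.79, 3.14, 3.14, 3.14].

INTERFACE

Orientations are given as a rotation vector (axis times angle).
In Python, from plant import robot gives the robot as it stands.
- The arm moves only by the tool apply_moves, never from a script. Its argument "series" is a list of rows, each a list of 2 entries, a list of its own where there are three numbers: the shift along the tool's x, y, z in mm, then the turn, a rotation vector about the tool's x, y, z in rad. A call has 1 to 12 rows; each row shifts and turns the commanded pose from where the row before left it, along the tool's axes as they then stand; what a row does not reach is not made up. A row lasts 1/12 s, in which the tool goes at most 41.7 mm and 7.16 degrees, less where a joint would pass 70% of its speed; a pose out of reach is approached as far as the arm can. A call is refused whole if a number of a shift passes 41.7 or a number of a turn 0.125, either way. A call with a gripper value outside its range is refused whole. "claw" is the opening, from 0 (shut) to 1 (fully open), set as the call begins (left out, the last holds). The fingers move at their own pace and stop on an object; "newtons" is the grip in N (left out, the last holds). Time passes only in rows, so rows that do not move let the fingers close. It gives the time, the measured TCP pose, the force, the opening and the grip force at its end, in the units of the state.
- robot.read_state(): the state, without advancing time (a new reading comes with each control period).
- robot.read_camera(name): name is "side" or "top" or "wrist"; returns (picture, depth): 480x640x3 uint8, blue, green, red; 480x640 float32, m along the optical axis (not along the pixel's ray), 0 where there is no reading.
- robot.calibration(name): a dict with "fx", "fy", "cx", "cy" (pixels), "D" ([k1, k2, p1, p2, k3] as OpenCV has them; the pictures are not rectified), "extrinsics" (4x4, takes a point from world to camera coordinates). Camera axes: x right, y down, z forward; pixel columns grow to the right and rows downward; lengths in m; the calibration is good to about 2 mm. A picture is of the moment at which its call begins: read the wrist's pose just before it. calibration takes no time and is no camera call; for the wrist camera it gives the pose at the moment of the call.
- robot.close_job(): hands the job in; it is judged then, once.
The state is a dict: "t": time; "q": joint angles; "dq": joint speeds; "joint_torque": joint torques, N m; "tool_pos": TCP position; "orientation": TCP orientation; "force": force on the tool from outside, world axes, zero at the start; "wrist_torque": the same for the moment, N m; "opening": finger opening in m; "gripper_force": force on a finger pad.
Only numpy, scipy, OpenCV 4.12 (cv2) and the standard library are available. Lean on these libraries where they do the work, as an engineer would, in place of code of your own. Each camera call takes 0.05 s, during which the arm holds its last target. There are 200 camera calls.

TASK

The tray of moulds stands on one zone of the warming plate, and that zone has to be heated at step 5: with a fingertip push round the wing of the selector in front of that zone until it rests in the fifth click after the zero dot (the fifth bar), and only then press the start key right down and let it come back. Push the selector, never pinch it between the fingers; leave the other zone's selector as it is, and do not shift or lift the tray, the dish, the forceps or the cassettes.

Things in the scene. Friction and masses are not known exactly. Their poses are not given: they have to be found in the camera images.
- warmer: fixed white two-zone warming plate for moulds, 290 deep, 284 wide, 72 mm high. Origin: centre of its underside on the worktop; x to its back, y to its left seen from the front, z up. Two bare metal zones side by side at the back, centres at x 60, y +70.5 (left) and -70.5 mm (right), each 162 x 134 mm, top at z 72, front edge at x -21 mm
- warmer_panel: the grey control panel in front of the zones, 117 mm long, 284 mm wide, sloping 12 degrees down to the front. Origin: its centre, on its surface (x -87.5, z 53.5 mm in the warmer's frame); x up the slope to the back, y left, z square to it, outward. Left selector's axis at x 0, y +72 mm, right one's at y -72 mm, start key at x -26, y 0
- left_selector (a joint): left selector angle, rad: 0 at the zero dot (off), grows clockwise seen from above. Clicks are 0.5236 apart (30 degrees): step n is at n x 0.5236, stops just outside steps 0 and 7. A sprung detent pulls it into the nearest click, from up to 15 degrees either side. About 0.08 N m (3 N at 28 mm from the axis) turns it past a click. It starts in one of clicks 0 to 3
- left_selector_hub (a point): on the turning axis of the left selector, 15 mm above the panel, turning with the knob: x along the wing to its pointer end, z the axis, square to the panel and away from it. Black knob: round skirt 45 mm across, 8.5 mm high; on it a straight upright wing 16 mm thick (y -8 to +8 mm), 6 to 25 mm above the panel, from x -16 to +40 mm, a white line on top of the pointer end
- left_selector_tip (a point): pointer end of the left selector's wing, 40 mm from the axis, 15 mm above the panel, same axes as the hub. Flat white marks on the panel, 45 mm from the axis, show the 8 clicks: a round dot at zero (105 degrees anticlockwise from straight up the slope, so to the left and a little toward the front), then clockwise seven bars, each longer and wider; the fifth is step 5
- left_selector_push_flank: the half of the left selector's wing on its anticlockwise side (y 0 to +8 mm in the hub's axes); pushing its outer face turns the knob clockwise. Origin on the axis at the panel, same axes as the hub
- left_selector_lead_flank: the other half of the left selector's wing (y 0 to -8 mm); pushing its outer face turns the knob anticlockwise. Origin on the axis at the panel, same axes as the hub
- right_selector (a joint): right selector angle, rad: 0 at the zero dot (off), grows clockwise seen from above. Clicks are 0.5236 apart (30 degrees): step n is at n x 0.5236, stops just outside steps 0 and 7. A sprung detent pulls it into the nearest click, from up to 15 degrees either side. About 0.08 N m (3 N at 28 mm from the axis) turns it past a click. It starts in one of clicks 0 to 3
- right_selector_hub (a point): on the turning axis of the right selector, 15 mm above the panel, turning with the knob: x along the wing to its pointer end, z the axis, square to the panel and away from it. Black knob: round skirt 45 mm across, 8.5 mm high; on it a straight upright wing 16 mm thick (y -8 to +8 mm), 6 to 25 mm above the panel, from x -16 to +40 mm, a white line on top of the pointer end
- right_selector_tip (a point): pointer end of the right selector's wing, 40 mm from the axis, 15 mm above the panel, same axes as the hub. Flat white marks on the panel, 45 mm from the axis, show the 8 clicks: a round dot at zero (105 degrees anticlockwise from straight up the slope, so to the left and a little toward the front), then clockwise seven bars, each longer and wider; the fifth is step 5
- right_selector_push_flank: the half of the right selector's wing on its anticlockwise side (y 0 to +8 mm in the hub's axes); pushing its outer face turns the knob clockwise. Origin on the axis at the panel, same axes as the hub
- right_selector_lead_flank: the other half of the right selector's wing (y 0 to -8 mm); pushing its outer face turns the knob anticlockwise. Origin on the axis at the panel, same axes as the hub
- start_key (a joint): start key travel, m: 0 = out, 0.005 = fully pressed, into the panel; springs back. 1.4 N to start it, about 4.1 N to hold it fully down
- start_key_top (a point): centre of the top of the round white start key, 27 mm across, standing 10 mm above the panel (5 mm when fully pressed); its z is the normal of the panel, the key moves against it
- mould_tray: loose thin steel tray 112 x 108 x 7 mm with six stainless base moulds in it (top 12 mm above its underside), 0.22 kg, standing on one of the two zones; origin at the centre of its underside
- petri_dish: loose clear round dish, 60 mm across, 13 mm high, on the other zone; origin at the centre of its underside
- forceps: loose steel forceps 132 x 14 x 9 mm lying on the worktop to the left of the warming plate; origin at the centre of the underside
- cassette_a: loose white tissue cassette 40 x 28 x 7 mm lying to the right of the warming plate; origin at the centre of the underside
- cassette_b: a second loose white tissue cassette of the same size beside it; origin at the centre of the underside

How it is judged:
By the outcome, as a careful person would: the job done as asked, in the order asked, and still so for the second after the job is handed in, with the robot touching nothing.
It also fails if it takes over 35 s, if anything falls off the work surface, if the arm or the gripper's body presses on something with over 40 N, if the wrist force passes 120 N, or if a joint passes its speed limit or range.

## Working session

There is one attempt and no reset: what is moved stays moved. The work goes in short steps, Python scripts to look and compute and a tool call to move; the robot and the scene stay as the last step left them, time stands still between calls to the robot, and variables do not carry over. Pictures are saved under pics/ and viewed, at most 10 in all, crops included, and the job is handed in when it is done.

Besides the shell and the picture viewer there is one more tool, called after "Request:" as name(argument=value, ...), one argument or row to a line, values as JSON. apply_moves: Moves the arm, as the interface text tells. Its arguments: {"type":"object","properties":{"series":{"type":"array"},"claw":{"type":"number"},"newtons":{"type":"number"}},"required":["series"]}

```bash
mkdir -p pics; ls
cat > h.py <<'E'
import numpy as np, cv2
from plant import robot
from scipy.spatial.transform import Rotation as R
def shot(n,f=None):
    im,d=robot.read_camera(n)
    if f: cv2.imwrite('pics/'+f,im); np.save('pics/'+f[:-4]+'.npy',d)
    return im,d
def K(n):
    c=robot.calibration(n); return np.array([[c['fx'],0,c['cx']],[0,c['fy'],c['cy']],[0,0,1.]]),np.array(c['D'],float),np.array(c['extrinsics'])
def unproj(n,px,d):
    k,D,E=K(n); px=np.array(px,float).reshape(-1,1,2)
    u=cv2.undistortPoints(px,k,D).reshape(-1,2); d=np.array(d).reshape(-1)
    p=np.c_[u*d[:,None],d]; return (p-E[:3,3])@E[:3,:3]
def proj(n,P):
    k,D,E=K(n); return cv2.projectPoints(np.array(P,float).reshape(-1,3),cv2.Rodrigues(E[:3,:3])[0],E[:3,3],k,D)[0].reshape(-1,2)
E
python3 - <<'E'
from h import *
print(robot.read_state())
a,d=shot('top','top0.png')
for n in('top','side'):print(K(n))
shot('side','side0.png')
E
```

```text
pics
{'t': 0.0, 'q': array([-1.26540400e+00,  1.31107733e-01,  1.48927789e+00,  5.67358644e-07,
        1.52301405e+00, -8.53794589e-02]), 'dq': array([ 4.02967295e-04,  1.02898377e-04,  2.43948814e-04,  7.64377348e-05,
       -1.20855247e-03,  1.38200294e-04]), 'joint_torque': array([-1.40824945e-03, -5.59855950e+01, -4.91756666e+01,  7.68215465e-02,
        3.56226624e-02, -1.23188861e-04]), 'tool_pos': array([ 0.22850198, -0.55452932,  0.40371983]), 'orientation': array([-3.08005502e+00, -6.09576061e-01,  3.10557674e-04]), 'force': array([0.04160672, 1.00483227, 0.23644209]), 'wrist_torque': array([ 0.01907624, -0.0104846 , -0.01165645]), 'gripper_force': 0.0, 'opening': 0.09285176268270133}
(array([[588.94965498,   0.        , 326.59514279],
       [  0.        , 588.94965498, 246.68970479],
       [  0.        ,   0.        ,   1.        ]]), array([-0.0690526,  0.       ,  0.       ,  0.       ,  0.       ]), array([[ 0.00485941, -0.99997768, -0.00458612,  0.23571824],
       [-0.99787056, -0.00455076, -0.06506634,  0.55073346],
       [ 0.06504402,  0.00489254, -0.9978704 ,  0.93110481],
       [ 0.        ,  0.        ,  0.        ,  1.        ]]))
(array([[456.42544699,   0.        , 311.08870593],
       [  0.        , 456.42544699, 240.4190713 ],
       [  0.        ,   0.        ,   1.        ]]), array([-0.0128502,  0.       ,  0.       ,  0.       ,  0.       ]), array([[ 0.95136964, -0.30715152, -0.02353178, -0.46963514],
       [-0.20335591, -0.56881876, -0.79692634,  0.30513047],
       [ 0.23139182,  0.76295685, -0.60361798,  0.60126035],
       [ 0.        ,  0.        ,  0.        ,  1.        ]]))
```

View pics/top0.png

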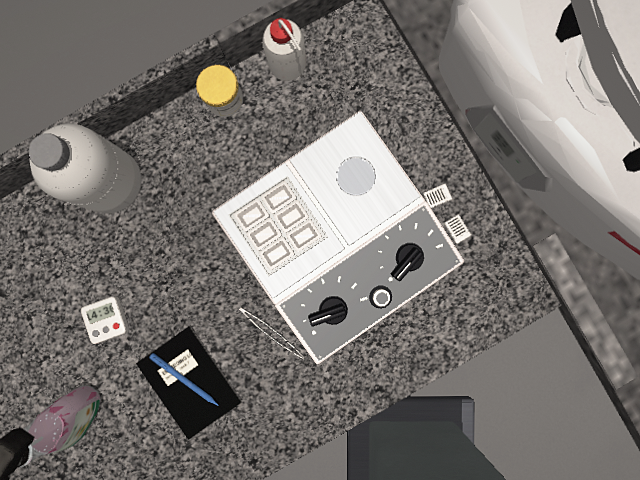

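View pics/side0.png

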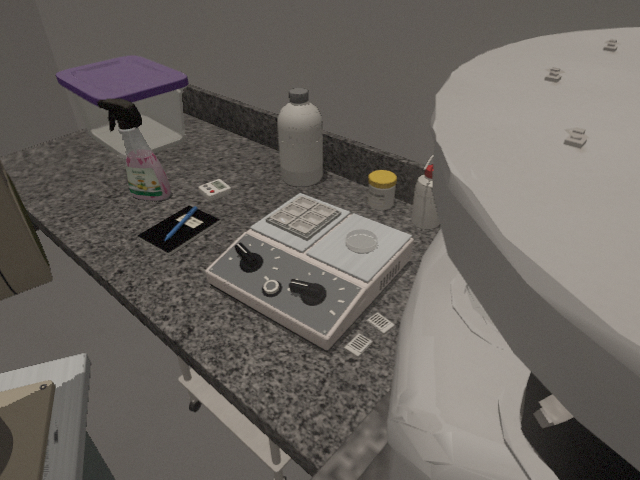

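The tray is on the left zone, so I need the left selector: hub near (332,311), pointer end near (311,321). The start key is at (380,297). Next I fit the warmer pose.

Run:
```python
from h import *
im=cv2.imread('pics/top0.png'); c=im[190:375,260:475]
cv2.imwrite('pics/crop0.png',cv2.resize(c,None,fx=3.2,fy=3.2,interpolation=cv2.INTER_CUBIC))
```

```text
(no output)
```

View pics/crop0.png

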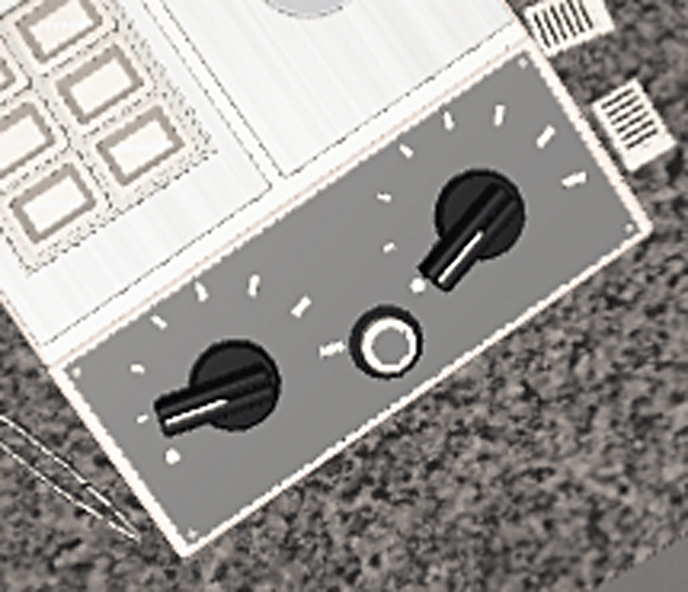

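```bash
cat >> h.py <<'E'
S=np.deg2rad(12)
Rp=np.array([[np.cos(S),0,-np.sin(S)],[0,1,0],[np.sin(S),0,np.cos(S)]])
def p2w(P,pose): # panel coords (m) -> world
    w=np.array(P,float)@Rp.T+[-.0875,0,.0535]
    c,s=np.cos(pose[2]),np.sin(pose[2])
    return w@np.array([[c,-s,0],[s,c,0],[0,0,1]]).T+[pose[0],pose[1],0]
E
python3 - <<'E'
from h import *
from scipy.optimize import least_squares
L=[(173,457),(141,419),(138,369),(159,322),(201,292),(254,286),(301,307),(332,349)]
Rr=[(418,286),(390,247),(384,197),(406,151),(448,120),(499,114),(546,136),(573,180)]
px=np.array(L+Rr,float)/3.2+[260,190]-.34
key=np.array([388,346])/3.2+[260,190]-.34
def pts(r):
    o=[]
    for y in(.072,-.072):
        for n in range(8):
            a=np.deg2rad(105-30*n); o.append([r*np.cos(a),y+r*np.sin(a),0])
    return np.array(o)
def f(v):
    e=proj('top',p2w(np.vstack([pts(v[3]),[[-.026,0,.01]]]),v))-np.vstack([px,key]); return e.ravel()
best=min((least_squares(f,[.5,.2,y,.045]) for y in(.5,-.5,1)),key=lambda r:r.cost)
v=best.x;print(v,np.abs(best.fun).max(),best.fun[-2:])
np.save('pose.npy',v[:3])
# depth check
d=np.load('pics/top0.npy')
for P in([0,.03,0],[-.04,.1,0],[-.04,-.03,0],[-.026,0,.01]):
    w=p2w([P],v);u=proj('top',w)[0];q=np.round(u).astype(int);print(w,unproj('top',u,d[q[1],q[0]]))
for P in([0,.072,.015],[-.026,0,.01]):print(p2w([P],v))
# pointer: line ends on top of wing
for n in range(3):
    a=np.deg2rad(105-30*n);print(n,(proj('top',p2w([[r*np.cos(a),.072+r*np.sin(a),.025] for r in(0,.04)],v))-[260,190]+.34)*3.2)
E
```

```text
[0.56318769 0.21848891 0.61354507 0.04819831] 1.2655605407970256 [ 1.26556054 -0.292404  ]
[[0.47437355 0.19263743 0.0535    ]] [[0.47438621 0.19267596 0.05435696]]
[[0.40207987 0.22734277 0.04518353]] [[0.40207833 0.22734266 0.04516692]]
[[0.47692992 0.12105321 0.04518353]] [[0.47696898 0.12145598 0.04847717]]
[[0.46915335 0.1522691  0.05787577]] [[0.46916664 0.15232696 0.0585213 ]]
[[0.44764136 0.2251815  0.06817221]]
[[0.46915335 0.1522691  0.05787577]]
0 [[243.06989201 394.89316923]
 [187.89590766 459.60521026]]
1 [[243.06989201 394.89316923]
 [162.99494032 424.65227273]]
2 [[243.06989201 394.89316923]
 [159.5072568  381.42354653]]
```

Run:
```python
from h import *
im=cv2.imread('pics/top0.png');d=np.load('pics/top0.npy')
for n,pp in(('top',[(470,100),(500,140),(540,200),(560,60),(600,30),(630,240),(590,330),(400,60),(420,120),(450,320),(410,430)]),('side',[(560,75),(450,150),(600,300),(420,400),(480,300)])):
    d=np.load('pics/%s0.npy'%n)
    for u in pp: print(n,u,d[u[1],u[0]].round(3),unproj(n,u,d[u[1],u[0]])[0].round(3))
d=np.load('pics/top0.npy')
v,u=np.mgrid[0:480:2,0:640:2];P=unproj('top',np.stack([u.ravel(),v.ravel()],1),d[::2,::2].ravel()).reshape(240,320,3)
P[d[::2,::2]==0]=0
for y0 in np.arange(-.5,.9,.1): print(round(y0,1),[ (lambda m: round(float(P[...,2][m].max()),2) if m.any() else '-')((P[...,1]>y0)&(P[...,1]<y0+.1)&(P[...,0]>x0)&(P[...,0]<x0+.1)) for x0 in np.arange(.1,1,.1)])
# skirts: dark blobs
g=im.max(2);m=((g<55)).astype(np.uint8)
n,l,st,c=cv2.connectedComponentsWithStats(m[190:375,260:475])
for i in range(1,n):
    if st[i,4]>150:print(st[i],c[i]+[260,190])
s=robot.read_state();print(R.from_rotvec(s['orientation']).as_matrix().round(3))
```

```text
top (470, 100) 0.853 [0.758 0.029 0.127]
top (500, 140) 0.83 [ 0.694 -0.008  0.147]
top (540, 200) 0.872 [ 0.616 -0.081  0.099]
top (560, 60) 0.694 [ 0.758 -0.042  0.286]
top (600, 30) 0.521 [ 0.719 -0.011  0.457]
top (630, 240) 0.734 [ 0.546 -0.148  0.233]
top (590, 330) 0.943 [ 0.416 -0.191  0.015]
top (400, 60) 0.988 [0.868 0.116 0.   ]
top (420, 120) 0.979 [0.763 0.083 0.002]
top (450, 320) 0.961 [ 0.431  0.036 -0.002]
top (410, 430) 1.538 [ 0.107  0.019 -0.601]
side (560, 75) 0.386 [ 0.689 -0.12   0.469]
side (450, 150) 0.281 [ 0.527 -0.21   0.468]
side (600, 300) 0.176 [ 0.512 -0.343  0.468]
side (420, 400) 0.359 [ 0.509 -0.254  0.276]
side (480, 300) 0.261 [ 0.515 -0.28   0.408]
-0.5 [-0.79, -0.8, -0.8, -0.8, '-', '-', '-', '-', '-']
-0.4 [-0.8, -0.8, -0.8, '-', '-', '-', '-', '-', '-']
-0.3 [-0.8, 0.02, 0.02, 0.08, 0.15, '-', '-', '-', '-']
-0.2 [-0.2, -0.79, 0.02, 0.02, 0.29, 0.35, 0.29, '-', '-']
-0.1 [-0.19, -0.8, 0.0, 0.01, 0.27, 0.47, 0.47, 0.29, '-']
-0.0 [-0.2, '-', 0.01, 0.05, 0.08, 0.26, 0.29, 0.29, 0.08]
0.1 [-0.2, 0.0, 0.01, 0.08, 0.08, 0.09, 0.08, 0.01, 0.02]
0.2 [-0.0, 0.01, 0.05, 0.08, 0.09, 0.09, 0.08, 0.17, 0.11]
0.3 [0.01, 0.02, 0.02, 0.08, 0.09, 0.09, 0.08, 0.19, 0.14]
0.4 [0.01, 0.02, 0.03, 0.02, 0.07, 0.07, 0.11, 0.31, '-']
0.5 [0.01, 0.01, 0.02, 0.02, 0.01, 0.24, 0.4, 0.35, '-']
0.6 [0.01, 0.24, 0.12, 0.02, 0.01, 0.23, 0.35, '-', '-']
0.7 [0.01, 0.01, 0.01, 0.01, 0.01, 0.15, 0.16, '-', '-']
0.8 ['-', '-', '-', '-', '-', '-', '-', '-', '-']
[131  53  33  38 666] [407.60960961 258.88738739]
[ 48 107  40  29 654] [330.43425076 310.95259939]
[[ 0.925  0.381 -0.   ]
 [ 0.381 -0.925  0.002]
 [ 0.    -0.002 -1.   ]]
```

```bash
cat > fit.py <<'E'
from h import *
from scipy.optimize import least_squares
def fit(cam,im,v0,win=7,thr=165):
    g=cv2.cvtColor(im,cv2.COLOR_BGR2GRAY).astype(float)
    A=np.deg2rad(105-30*np.arange(8))
    def pts(v): return np.array([[(v[3]+v[4]*n)*np.cos(a),y+(v[3]+v[4]*n)*np.sin(a),0] for y in(.072,-.072) for n,a in enumerate(A)])
    v=np.r_[v0,.0475,0.]
    for it in range(4):
        pr=proj(cam,p2w(pts(v),v)); ob=np.full_like(pr,np.nan)
        for i,(x,y) in enumerate(pr):
            x0,y0=int(round(x)),int(round(y))
            if not(win<=x0<640-win and win<=y0<480-win): continue
            w=g[y0-win:y0+win+1,x0-win:x0+win+1]; bg=np.median(w)
            m=(w>bg+25).astype(np.uint8); n,l,st,c=cv2.connectedComponentsWithStats(m)
            ok=[k for k in range(1,n) if st[k,0]>0 and st[k,1]>0 and st[k,0]+st[k,2]<2*win+1 and st[k,1]+st[k,3]<2*win+1 and st[k,4]>3]
            if len(ok)!=1: continue
            W=np.where(cv2.dilate((l==ok[0]).astype(np.uint8),np.ones((3,3)))>0,np.clip(w-bg,0,None),0)
            yy,xx=np.mgrid[0:2*win+1,0:2*win+1]; ob[i]=[x0-win+(W*xx).sum()/W.sum(),y0-win+(W*yy).sum()/W.sum()]
        k=~np.isnan(ob[:,0])
        r=least_squares(lambda v:(proj(cam,p2w(pts(v),v))[k]-ob[k]).ravel(),v,loss='soft_l1',x_scale=[.01,.01,.1,.01,.001]); v=r.x
    e=np.full(16,np.nan); e[k]=np.linalg.norm(proj(cam,p2w(pts(v),v))[k]-ob[k],axis=1)
    return v,e
E
python3 - <<'E'
from fit import *
im=cv2.imread('pics/top0.png')
v,e=fit('top',im,np.load('pose.npy'));print(v,e.round(2))
np.save('pose.npy',v[:3])
print(p2w([[0,.072,.0085],[-.026,0,.01]],v),proj('top',p2w([[0,.072,.0085],[-.026,0,.01],[0,-.072,.0085]],v)))
E
```

```text
[0.56289388 0.21926242 0.60976428 0.0458496  0.00067087] [0.03 0.42 0.24 0.08 0.22 0.07 0.26 0.12 0.5  0.04 0.19 0.13 0.23 0.18
 0.19 0.15]
[[0.44848156 0.22716574 0.06181425]
 [0.46860985 0.15339861 0.05787577]] [[333.4323065  310.8863496 ]
 [381.44163015 297.84409977]
 [410.40757717 257.35241647]]
```

```bash
cat >> h.py <<'E'
def delta(T,RT):
    s=robot.read_state(); R0=R.from_rotvec(s['orientation'])
    print('t',round(s['t'],2),'shift mm',(R0.inv().apply(np.array(T)-s['tool_pos'])*1000).round(1),'turn',(R0.inv()*RT).as_rotvec().round(3),'F',s['force'].round(2))
def tgt(theta,r,off,h,c=(0,.072)):
    "TCP pose: tool x radial at panel angle theta (deg), tip at hub-frame (r,off) mm, h mm over panel"
    pose=np.load('pose.npy');a=np.deg2rad(theta)
    x=np.array([np.cos(a),np.sin(a),0]);z=np.array([0,0,-1.]);y=np.cross(z,x)
    tip=np.array([*c,0])+(x*r-y*off-z*h)/1000
    M=np.array([[np.cos(pose[2]),-np.sin(pose[2]),0],[np.sin(pose[2]),np.cos(pose[2]),0],[0,0,1]])@Rp
    RT=M@np.c_[x,y,z]
    return p2w([tip],pose)[0]-RT[:,2]*.186, R.from_matrix(RT)
E
python3 - <<'E'
from h import *
s=robot.read_state();R0=R.from_rotvec(s['orientation'])
T,RT=tgt(75,30,30,70);print(T,RT.as_matrix().round(3))
delta([.40,0,.405],R0); delta(T,RT)
print((R0.inv().apply(T-[.4,0,.405])*1000).round(1))
E
```

```text
[0.36824544 0.21593495 0.29949531] [[-0.346  0.923  0.17 ]
 [ 0.937  0.329  0.119]
 [ 0.054  0.201 -0.978]]
t 0.1 shift mm [ 3.698e+02 -4.474e+02 -4.000e-01] turn [0. 0. 0.] F [ 0.22 -0.15  0.11]
t 0.1 shift mm [ 422.7 -659.   105.5] turn [-0.121  0.196 -1.522] F [ 0.22 -0.15  0.11]
[  52.9 -211.6  105.9]
```

Request:
apply_moves(
  series=[
    [[23, -28, 0], [0, 0, 0]],
    [[23, -28, 0], [0, 0, 0]],
    [[23, -28, 0], [0, 0, 0]],
    [[23, -28, 0], [0, 0, 0]],
    [[23, -28, 0], [0, 0, 0]],
    [[23, -28, 0], [0, 0, 0]],
    [[23, -28, 0], [0, 0, 0]],
    [[23, -28, 0], [0, 0, 0]],
    [[23, -28, 0], [0, 0, 0]],
    [[23, -28, 0], [0, 0, 0]],
    [[23, -28, 0], [0, 0, 0]],
    [[23, -28, 0], [0, 0, 0]],
  ],
  claw=0,
)

```text
t: 1.1
tool_pos: [0.3557, -0.1372, 0.4045]
orientation: [-3.082, -0.609, -0.0]
force: [1.1, 0.1, -0.2]
opening: 0.018
gripper_force: 0.0
```

Request:
apply_moves(
  series=[
    [[23, -28, 0], [0, 0, 0]],
    [[23, -28, 0], [0, 0, 0]],
    [[23, -28, 0], [0, 0, 0]],
    [[23, -28, 0], [0, 0, 0]],
    [[9, -35, 0], [0, 0, 0]],
    [[9, -35, 0], [0, 0, 0]],
    [[9, -35, 0], [0, 0, 0]],
    [[9, -35, 0], [0, 0, 0]],
    [[9, -35, 0], [0, 0, 0]],
    [[9, -35, 0], [0, 0, 0]],
    [[0, 0, 0], [0, 0, 0]],
  ],
)

```text
t: 2.02
tool_pos: [0.3664, 0.2191, 0.4044]
orientation: [-3.078, -0.618, 0.001]
force: [0.8, 0.3, -0.1]
opening: 0.0007
gripper_force: 0.0
```

Run:
```python
from h import *
T,RT=tgt(75,30,30,70); delta(T,RT); s=robot.read_state();print(s['tool_pos'],s['q'].round(2),s['opening'])
```

```text
t 2.02 shift mm [  0.5   3.9 104.9] turn [-0.122  0.196 -1.517] F [ 0.84  0.28 -0.1 ]
[0.36642708 0.21911631 0.40439337] [ 0.42 -0.36  1.94  0.    1.56  1.59] 0.0007457234483518034
```

Request:
apply_moves(
  series=[
    [[0, 0, 0], [0, 0, -0.12]],
    [[0, 0, 0], [0, 0, -0.12]],
    [[0, 0, 0], [0, 0, -0.12]],
    [[0, 0, 0], [0, 0, -0.12]],
    [[0, 0, 0], [0, 0, -0.12]],
    [[0, 0, 0], [0, 0, -0.12]],
    [[0, 0, 0], [0, 0, -0.12]],
    [[0, 0, 0], [0, 0, -0.12]],
    [[0, 0, 0], [0, 0, -0.12]],
    [[0, 0, 0], [0, 0, -0.12]],
    [[0, 0, 0], [0, 0, -0.12]],
    [[0, 0, 0], [0, 0, 0]],
  ],
)

```text
t: 3.02
tool_pos: [0.368, 0.2141, 0.4043]
orientation: [-2.054, -2.377, 0.001]
force: [-0.0, 0.7, -0.0]
opening: 0.0002
gripper_force: 0.0
```

Run:
```python
from h import *
T,RT=tgt(75,30,30,70); delta(T,RT)
```

```text
t 3.02 shift mm [  1.8   0.5 104.9] turn [-0.197  0.075 -0.202] F [-0.02  0.71 -0.02]
```

Request:
apply_moves(
  series=[
    [[0, 0, 0], [-0.066, 0.025, -0.067]],
    [[0, 0, 0], [-0.066, 0.025, -0.067]],
    [[0, 0, 0], [-0.066, 0.025, -0.067]],
    [[0, 0, 0], [0, 0, 0]],
  ],
)

```text
t: 3.35
tool_pos: [0.3679, 0.2141, 0.4046]
orientation: [1.761, 2.493, 0.309]
force: [-0.0, -1.0, -0.2]
opening: 0.0007
gripper_force: 0.0
```

Run:
```python
from fit import *
T,RT=tgt(75,30,30,70); delta(T,RT)
im,d=shot('wrist','w1.png')
v,e=fit('wrist',im,np.load('pose.npy'),win=12);print(v,e.round(2))
```

```text
t 3.35 shift mm [ -4.2 -20.7 103. ] turn [ 0.006 -0.    -0.007] F [-0.02 -1.02 -0.23]
[0.56351889 0.21663183 0.61785535 0.04533829 0.00078951] [1.23 5.94  nan 0.66 0.04 0.38 0.22  nan  nan  nan  nan  nan  nan  nan
  nan  nan]
```

View pics/w1.png

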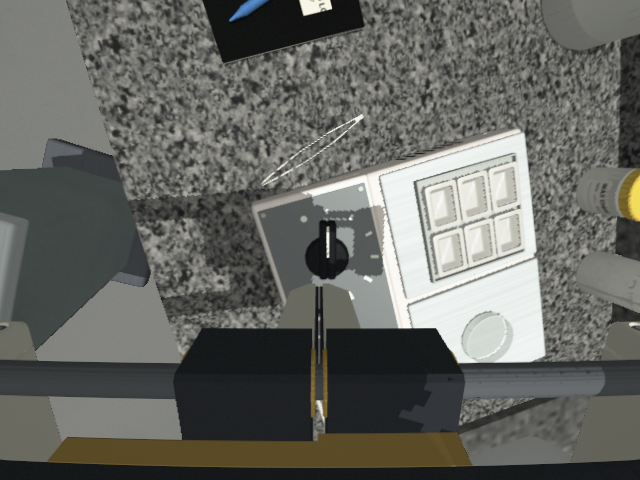

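The wrist view shows the selector hub at (327,257) with the pointer straight up (toward 225), so it is at step 1. The closed fingertips (beige) are around (319,288), x 278–360. I'll measure how thick they are.

Run:
```python
from h import *
im=cv2.imread('pics/w1.png');d=np.load('pics/w1.npy')
s=robot.read_state();R0=R.from_rotvec(s['orientation'])
for r in (288,295,305,315,325):
    row=[]
    for c in (284,290,300,310,316,322,328,340,350,356):
        if d[r,c]>0: row.append((c,(R0.inv().apply(unproj('wrist',(c,r),d[r,c])[0]-s['tool_pos'])*1000).round(0).astype(int).tolist()))
    print(r,row)
```

```text
288 [(284, [-71, -35, 357]), (290, [-71, -29, 358]), (300, [9, -8, 179]), (310, [9, -3, 179]), (316, [8, 0, 182]), (322, [8, 3, 181]), (328, [9, 5, 179]), (340, [9, 11, 180]), (350, [-71, 34, 358]), (356, [-71, 40, 358])]
295 [(284, [-80, -36, 359]), (290, [9, -13, 171]), (300, [9, -8, 172]), (310, [9, -3, 171]), (316, [8, 0, 174]), (322, [8, 2, 174]), (328, [9, 5, 172]), (340, [8, 11, 173]), (350, [-79, 34, 358]), (356, [-79, 40, 359])]
305 [(284, [-92, -36, 361]), (290, [9, -12, 161]), (300, [9, -7, 161]), (310, [9, -3, 161]), (316, [8, 0, 163]), (322, [7, 2, 164]), (328, [9, 5, 162]), (340, [9, 10, 160]), (350, [9, 15, 161]), (356, [-90, 40, 357])]
315 [(284, [9, -14, 152]), (290, [9, -11, 151]), (300, [9, -7, 153]), (310, [9, -3, 151]), (316, [7, 0, 155]), (322, [7, 2, 155]), (328, [9, 5, 152]), (340, [9, 10, 152]), (350, [9, 14, 151]), (356, [8, 17, 153])]
325 [(284, [9, -13, 144]), (290, [10, -10, 142]), (300, [9, -7, 144]), (310, [9, -3, 144]), (316, [7, 0, 146]), (322, [8, 2, 146]), (328, [10, 5, 142]), (340, [9, 9, 144]), (350, [9, 13, 144]), (356, [9, 16, 144])]
```

Run:
```python
from h import *
v=np.load('pose.npy')
print(proj('wrist',p2w([[0,.072,.0085],[.04*np.cos(1.309),.072+.04*np.sin(1.309),.025]],v)))
T,RT=tgt(75,31,32,45); delta(T,RT)
T,RT=tgt(75,31,32,12); delta(T,RT)
```

```text
[[327.50959741 256.30987326]
 [327.80427735 220.88925223]]
t 3.4 shift mm [ -3.1 -22.2 128.2] turn [ 0.002  0.001 -0.011] F [ 0.62 -0.32 -1.01]
t 3.4 shift mm [ -3.  -22.3 161.2] turn [ 0.002  0.001 -0.011] F [ 0.62 -0.32 -1.01]
```

Request:
apply_moves(
  series=[
    [[-1, -8, 20], [0, 0, -0.01]],
    [[-1, -8, 30], [0, 0, 0]],
    [[-1, -6, 30], [0, 0, 0]],
    [[0, 0, 28], [0, 0, 0]],
    [[0, 0, 20], [0, 0, 0]],
    [[0, 0, 10], [0, 0, 0]],
    [[0, 0, 8], [0, 0, 0]],
    [[0, 0, 8], [0, 0, 0]],
    [[0, 0, 7], [0, 0, 0]],
    [[0, 0, 0], [0, 0, 0]],
    [[0, 0, 0], [0, 0, 0]],
  ],
)

```text
t: 4.32
tool_pos: [0.3769, 0.2236, 0.2431]
orientation: [1.748, 2.502, 0.303]
force: [0.1, -0.3, 0.0]
opening: 0.0003
gripper_force: 0.0
```

Run:
```python
from h import *
T,RT=tgt(75,31,22,12); delta(T,RT)
```

```text
t 4.32 shift mm [-0.2  8.8  0.5] turn [0.002 0.001 0.003] F [ 0.08 -0.33  0.04]
```

Request:
apply_moves(
  series=[
    [[0, 3, 0], [0, 0, 0]],
    [[0, 3, 0], [0, 0, 0]],
    [[0, 2.8, 0], [0, 0, 0]],
    [[0, 0, 0], [0, 0, 0]],
    [[0, 0, 0], [0, 0, 0]],
  ],
)

```text
t: 4.73
tool_pos: [0.385, 0.2265, 0.2447]
orientation: [1.747, 2.503, 0.304]
force: [-1.2, -0.3, 0.3]
opening: 0.0003
gripper_force: 0.5
```

Request:
apply_moves(
  series=[
    [[1.42, 2.21, 0], [0, 0, 0.07]],
    [[1.42, 2.21, 0], [0, 0, 0.07]],
    [[1.42, 2.21, 0], [0, 0, 0.07]],
    [[1.42, 2.21, 0], [0, 0, 0.07]],
    [[1.42, 2.21, 0], [0, 0, 0.07]],
    [[1.42, 2.21, 0], [0, 0, 0.07]],
    [[1.42, 2.21, 0], [0, 0, 0.07]],
    [[1.42, 2.21, 0], [0, 0, 0.07]],
    [[0, 0, 0], [0, 0, 0]],
  ],
)

```text
t: 5.48
tool_pos: [0.4007, 0.2393, 0.2489]
orientation: [2.418, 1.954, 0.329]
force: [-2.8, -0.3, 1.0]
opening: 0.0007
gripper_force: 0.7
```

Run:
```python
from h import *
T,RT=tgt(75-32,31,21.5,12); delta(T,RT)
im,d=shot('top','top1.png')
cv2.imwrite('pics/c1.png',cv2.resize(im[230:375,270:430],None,fx=3,fy=3,interpolation=cv2.INTER_CUBIC))
```

```text
t 5.48 shift mm [0.2 0.8 0.2] turn [ 0.002 -0.001 -0.001] F [-2.75 -0.31  1.01]
```

View pics/c1.png

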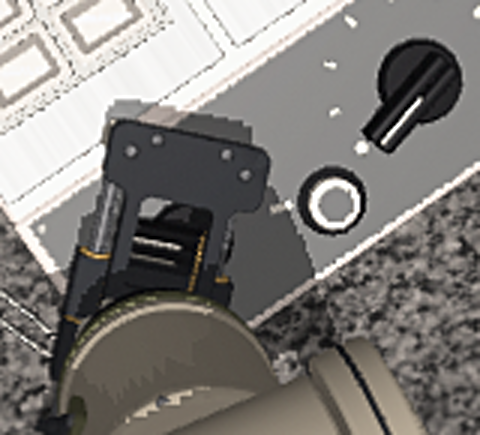

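Request:
apply_moves(
  series=[
    [[1.42, 2.21, 0], [0, 0, 0.07]],
    [[1.42, 2.21, 0], [0, 0, 0.07]],
    [[1.42, 2.21, 0], [0, 0, 0.07]],
    [[1.42, 2.21, 0], [0, 0, 0.07]],
    [[1.42, 2.21, 0], [0, 0, 0.07]],
    [[1.42, 2.21, 0], [0, 0, 0.07]],
    [[1.42, 2.21, 0], [0, 0, 0.07]],
    [[1.42, 2.21, 0], [0, 0, 0.07]],
    [[1.42, 2.21, 0], [0, 0, 0.07]],
    [[1.42, 2.21, 0], [0, 0, 0.07]],
    [[1.42, 2.21, 0], [0, 0, 0.07]],
    [[0, 0, 0], [0, 0, 0]],
  ],
)

```text
t: 6.53
tool_pos: [0.4287, 0.2392, 0.2541]
orientation: [-2.929, -0.893, -0.311]
force: [0.4, -0.1, 0.9]
opening: 0.0004
gripper_force: 0.0
```

Run:
```python
from h import *
T,RT=tgt(75-76,31,21.5,12); delta(T,RT);T,RT=tgt(75-100,31,21.5,12); delta(T,RT)
im,d=shot('wrist','w2.png')
cv2.imwrite('pics/c2.png',cv2.resize(im[180:340,200:440],None,fx=3,fy=3,interpolation=cv2.INTER_CUBIC))
```

```text
t 6.53 shift mm [0.5 0.2 0.5] turn [ 0.002 -0.003 -0.   ] F [ 0.39 -0.08  0.95]
t 6.53 shift mm [ 6.6 14.7  0.5] turn [ 0.001 -0.003  0.418] F [ 0.39 -0.08  0.95]
```

View pics/c2.png

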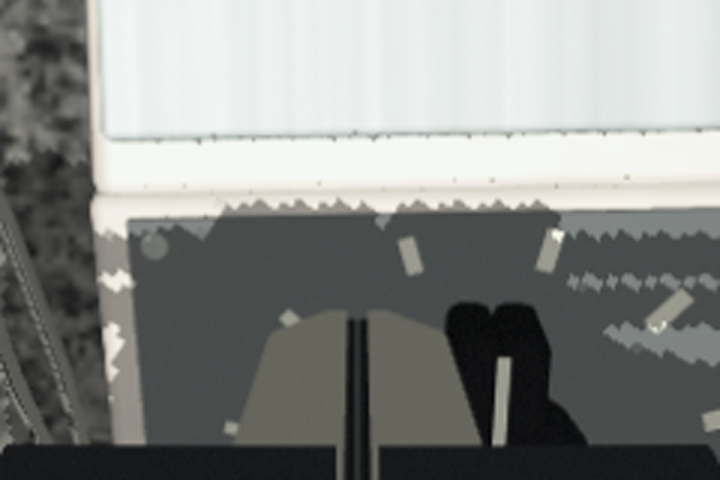

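Request:
apply_moves(
  series=[
    [[1.42, 2.21, 0], [0, 0, 0.07]],
    [[1.42, 2.21, 0], [0, 0, 0.07]],
    [[1.42, 2.21, 0], [0, 0, 0.07]],
    [[1.42, 2.21, 0], [0, 0, 0.07]],
    [[1.42, 2.21, 0], [0, 0, 0.07]],
    [[1.42, 2.21, 0], [0, 0, 0.07]],
    [[1.42, 2.21, 0], [0, 0, 0.07]],
    [[1.42, 2.21, 0], [0, 0, 0.07]],
    [[1.42, 2.21, 0], [0, 0, 0.07]],
    [[1.42, 2.21, 0], [0, 0, 0.07]],
    [[0, 0, 0], [0, 0, 0]],
    [[0, 0, 0], [0, 0, 0]],
  ],
)

```text
t: 7.58
tool_pos: [0.4474, 0.222, 0.255]
orientation: [-2.999, 0.155, -0.253]
force: [-0.4, -0.5, 0.1]
opening: 0.0007
gripper_force: 0.0
```

Run:
```python
from h import *
T,RT=tgt(75-116,31,21.5,12); delta(T,RT)
im,d=shot('wrist','w3.png')
cv2.imwrite('pics/c3.png',cv2.resize(im[180:340,200:440],None,fx=3,fy=3,interpolation=cv2.INTER_CUBIC))
```

```text
t 7.58 shift mm [ 1.1 -0.3  0.3] turn [ 0.    -0.002  0.003] F [-0.36 -0.46  0.1 ]
```

View pics/c3.png

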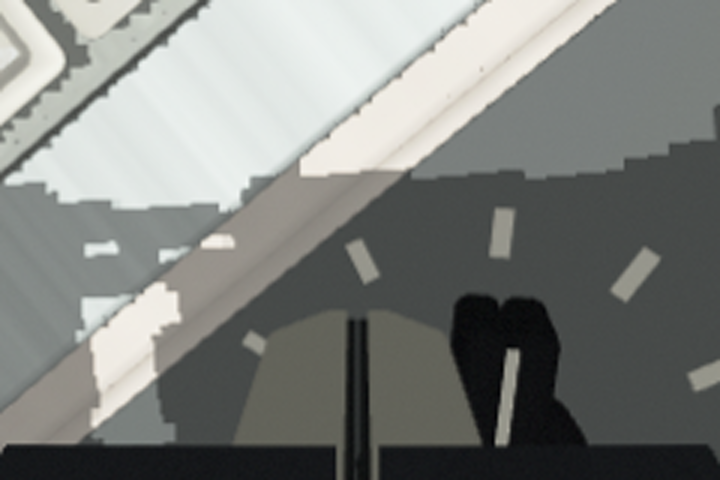

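The pointer lines up with the bar at (502,233), and two more bars follow it clockwise at (636,275) and (705,377), so it is at step 5. I'll back off, lift and verify.

Request:
apply_moves(
  series=[
    [[0, -4, 0], [0, 0, 0]],
    [[0, -6, 0], [0, 0, 0]],
    [[0, 0, -20], [0, 0, 0]],
    [[0, 0, -30], [0, 0, 0]],
    [[0, 0, 0], [0, 0, 0]],
  ],
)

```text
t: 8.05
tool_pos: [0.441, 0.2271, 0.3108]
orientation: [-2.994, 0.158, -0.262]
force: [0.7, -0.3, 1.5]
opening: 0.0001
gripper_force: 0.0
```

Run:
```python
from h import *
v=np.load('pose.npy')
for h in (45,14,11): T,RT=tgt(-41,0,0,h,(-.026,0)); delta(T,RT)
im,d=shot('wrist','w4.png')
u=proj('wrist',p2w([[.04*np.cos(a),.072+.04*np.sin(a),.025] for a in(-.7854,)]+[[-.026,0,.01]],v));print(u)
cv2.imwrite('pics/c4.png',im)
```

```text
t 8.05 shift mm [ -4.4 104.7  21.9] turn [-0.004 -0.009  0.001] F [ 0.69 -0.28  1.47]
t 8.05 shift mm [ -4.7 104.8  52.9] turn [-0.004 -0.009  0.001] F [ 0.69 -0.28  1.47]
t 8.05 shift mm [ -4.7 104.8  55.9] turn [-0.004 -0.009  0.001] F [ 0.69 -0.28  1.47]
[[377.14066042 262.07610777]
 [473.49232189 271.77984154]]
```

View pics/c4.png

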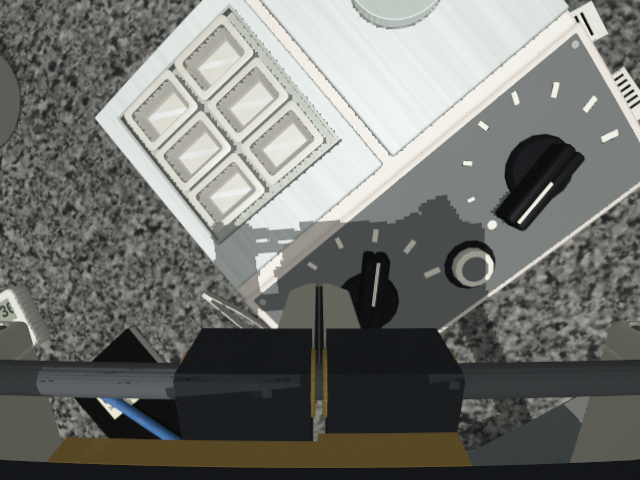

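Confirmed: the pointer end (376,255) is at the fifth bar (376,236), with two bars after it. The key is at (474,267), as predicted. Now I move over the key.

Request:
apply_moves(
  series=[
    [[-1, 15, 0], [0, -0.009, 0]],
    [[-1, 30, 0], [0, 0, 0]],
    [[-1, 30, 0], [0, 0, 0]],
    [[-1, 20, 0], [0, 0, 0]],
    [[-1, 10, 0], [0, 0, 0]],
    [[0, 0, 20], [0, 0, 0]],
    [[0, 0, 20], [0, 0, 0]],
    [[0, 0, 10], [0, 0, 0]],
    [[0, 0, 0], [0, 0, 0]],
  ],
)

```text
t: 8.85
tool_pos: [0.4322, 0.1295, 0.2387]
orientation: [-3.0, 0.16, -0.232]
force: [-0.5, 0.6, 1.8]
opening: 0.0006
gripper_force: 0.7
```

Run:
```python
from h import *
for h in (10,4.5): T,RT=tgt(-41,0,0,h,(-.026,0)); delta(T,RT)
```

```text
t 8.85 shift mm [ 4.6 -2.4 -0.1] turn [ 0.001  0.011 -0.001] F [-0.54  0.56  1.76]
t 8.85 shift mm [ 4.6 -2.4  5.4] turn [ 0.001  0.011 -0.001] F [-0.54  0.56  1.76]
```

Request:
apply_moves(
  series=[
    [[0, 0, -5], [0, 0, 0]],
    [[4.5, -2.4, 0], [0, 0.011, 0]],
    [[0, 0, 0], [0, 0, 0]],
    [[0, 0, 3], [0, 0, 0]],
    [[0, 0, 3], [0, 0, 0]],
    [[0, 0, 2], [0, 0, 0]],
    [[0, 0, 2], [0, 0, 0]],
    [[0, 0, 0], [0, 0, 0]],
    [[0, 0, 0], [0, 0, 0]],
  ],
)

```text
t: 9.6
tool_pos: [0.4388, 0.1316, 0.2374]
orientation: [-2.997, 0.162, -0.255]
force: [-0.8, 0.5, 1.7]
opening: 0.0005
gripper_force: 1.4
```

Run:
```python
from h import *
for h in (10,4.5): T,RT=tgt(-41,0,0,h,(-.026,0)); delta(T,RT)
```

```text
t 9.6 shift mm [-1.4  0.2 -2.7] turn [-0.    -0.004 -0.002] F [-0.82  0.46  1.66]
t 9.6 shift mm [-1.4  0.2  2.8] turn [-0.    -0.004 -0.002] F [-0.82  0.46  1.66]
```

Request:
apply_moves(
  series=[
    [[0, 0, 1], [0, 0, 0]],
    [[0, 0, 1], [0, 0, 0]],
    [[0, 0, 0.8], [0, 0, 0]],
    [[0, 0, 0], [0, 0, 0]],
    [[0, 0, 0], [0, 0, 0]],
  ],
)

```text
t: 10.02
tool_pos: [0.4393, 0.1319, 0.2354]
orientation: [-2.998, 0.161, -0.255]
force: [-6.7, -3.2, 13.5]
opening: 0.0003
gripper_force: 6.9
```

Request:
apply_moves(
  series=[
    [[0, 0, 0.5], [0, 0, 0]],
    [[0, 0, 0.5], [0, 0, 0]],
    [[0, 0, 0], [0, 0, 0]],
    [[0, 0, 0], [0, 0, 0]],
  ],
)

```text
t: 10.35
tool_pos: [0.4395, 0.132, 0.2352]
orientation: [-2.998, 0.161, -0.255]
force: [-14.5, -4.0, 23.6]
opening: 0.0003
gripper_force: 13.0
```

Request:
apply_moves(
  series=[
    [[0, 0, -2], [0, 0, 0]],
    [[0, 0, -4], [0, 0, 0]],
    [[0, 0, -10], [0, 0, 0]],
    [[0, 0, -20], [0, 0, 0]],
    [[0, 0, -30], [0, 0, 0]],
    [[0, 0, -35], [0, 0, 0]],
    [[0, 0, -35], [0, 0, 0]],
    [[-20, -20, 0], [0, 0, 0]],
    [[-20, -20, 0], [0, 0, 0]],
    [[-20, -20, 0], [0, 0, 0]],
    [[0, 0, 0], [0, 0, 0]],
  ],
)

```text
t: 11.27
tool_pos: [0.3602, 0.1842, 0.3653]
orientation: [-2.997, 0.158, -0.254]
force: [-0.4, -0.1, 0.1]
opening: -0.0001
gripper_force: 0.0
```

Run:
```python
from h import *
s=robot.read_state();print(s['t'],s['tool_pos'],s['force'])
im,d=shot('wrist','w5.png'); print(proj('wrist',p2w([[-.026,0,.01],[0,.072,.015]],np.load('pose.npy'))))
u=proj('wrist',p2w([[-.026,0,.01]],np.load('pose.npy')))[0].round().astype(int)
if 0<=u[0]<640 and 0<=u[1]<480: print(unproj('wrist',u,d[u[1],u[0]]),p2w([[-.026,0,.01]],np.load('pose.npy')))
```

```text
11.2667 [0.36015928 0.18416926 0.36534773] [-0.43047364 -0.0707459   0.08537599]
[[393.45725598 165.41045074]
 [307.0729095  199.35959933]]
[[0.46894306 0.15378031 0.05834447]] [[0.46860985 0.15339861 0.05787577]]
```

View pics/w5.png

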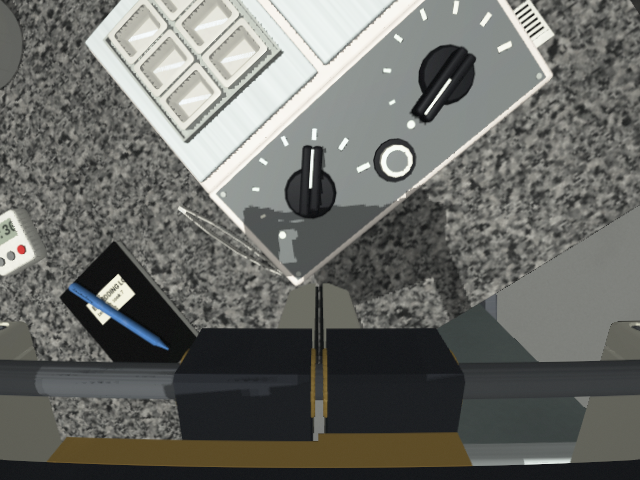

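The left selector (310,150) points at the fifth bar (314,134). The start key (396,160) is back out at its full height, the right selector is still at the dot, and nothing loose has moved. I'm handing the job in.

```bash
python3 -c "
from plant import robot
print(robot.close_job())"
```

```text
the job is handed in; nothing more can be done
None
```

I pushed the left selector, in front of the mould tray, round to step 5, then pressed the start key to its stop and let it spring back; the last picture shows nothing else moved, and the job is handed in.

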